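# Check the crimper lever's stop

## Task

Check that the hand lever of the bench crimper stops short of its fixed bar: with the backs of the fingers press the lever's red sleeve in towards the bar until the lever rests on its stop, let it spring right back out, then press it in to the stop again and finish while still holding it there, so that I can gauge the gap. Press gently and only from the sleeve's outer side: do not grip the lever, reach in between lever and bar, or touch the bar. Leave the calliper, wire reel and dish of hardware where they are.

Things in the scene. Friction and masses are not known exactly. Their poses are not given: they have to be found in the camera images.
- crimper: bench crimper fixed to the bench: grey base plate 125 x 250 x 12 mm, blue head up to 96 mm high at its +y end, black fixed bar, red-sleeved hand lever. Origin on the bench top, z up; turned up to 0.35 rad. In its frame the lever's pivot is at x 0, y +100 mm; lever and bar point to -y; the lever is on the -x side of the bar and is pressed towards +x.
- pivot (a point): the lever's vertical hinge axis, at the lever's mid height (70 mm above the bench). As the lever is pressed, it turns counter-clockwise seen from above about this point.
- press_point (a point): where to press: on the outer face (away from the bar) of the lever's red sleeve, 70 mm above the bench. Moves with the lever; its axes are the lever's: +x points square into the outer face (the way to press), +y along the lever to the pivot. In this direction the pivot is 150 mm away, and 10 mm deeper in x (mid thickness).
- lever (a joint): lever angle in rad: 0 sprung fully out, 0.40 pressed in on its stop, where lever and bar are parallel with a 20 mm gap. A return spring pushes it out: at the press point about 2 N at the start and 5 N just before the stop; beyond that the force rises steeply. About 60 mm of travel at the press point.
- calliper: digital calliper lying loose beyond the bar, 55 x 205 x 16 mm; leave alone
- reel: red wire reel standing loose past the end of the lever, 60 x 60 x 50 mm, origin under its centre; leave alone
- dish: shallow grey dish of hardware, 67 x 67 x 24 mm, loose near the head on the lever's side, origin under its centre; leave alone
- bar_middle (a point): middle of the crimper's fixed black bar, 70 mm above the bench. Its axes are the crimper's: the bar runs 75 mm to each side along y and is 20 mm thick. Not to be touched.
- sleeve_middle (a point): middle of the lever's grip, axes as press_point; origin 142 mm from the pivot. The red sleeve is 28 mm high (56 to 84 mm above the bench) and reaches from 85 to 200 mm from the pivot; with the black liner strip on its inner side (not to be touched) the grip is 20 mm thick. Only the bench or the 12 mm base plate lies under it and beside its outer face.

How it is judged:
By the outcome, as a careful person would: the job done as asked, in the order asked, and still so for the second after the job is handed in, while the arm keeps its last pose, push and grip.
It also fails if it takes over 53 s, if anything falls off the work surface, if the arm or the gripper's body presses on something with over 40 N, if the wrist force passes 120 N, or if a joint passes its speed limit or range.

## Robot

A 6-joint arm with a two-finger parallel gripper is mounted at the origin on a cart in front of the work surface, level with it; the furniture and walls round the work are solid. World frame = base frame: x ahead of the robot, y to its left, z up, the work surface at z = 0. Lengths are in m, angles in rad, forces in N, time in s.
With the tool pointing down it reaches from about 0.375 to 0.9 m from the base axis. Payload 3.1 kg.
Tool frame: the origin (TCP) lies at the very end of the fingers, on their centre line; the grasp point (between the pads) lies 19 mm behind it; x points along the fingers, y is the direction in which the jaws open and shut, and the axes are right-handed (so a half turn about x gives the same grasp; the last joint's range is limited). The gripper opens to 85 mm and grips with 20 to 120 N. Pads are 22 mm wide; open, the fingers measure 114 mm over their backs; the gripper's body (76 mm by 85 mm) begins 54 mm behind the grasp point. The pads swing forward as they close: fully open they stand 13 mm farther back than shut.
Start: joints at [1.062, 0.527, 1.433, -0, 1.181, -0.178], TCP at [0.202, 0.591, 0.231] pointing down, gripper open.
Joint ranges: [-3.08, 3.08], [-0.75, 2.2], [0.22, 2.44], [-1.43, 4.57], [0, 2.65], [-2.85, 2.85]. Speed limits (rad/s): [2.79, 2.79, 3.14, 3.14, 3.14, 3.14].

## Interface

Orientations are given as a unit quaternion [x, y, z, w].
In Python, from station import sense, snapshot, camera_model, sign_off gives the robot as it stands.
- The arm moves only by the tool step_arm, never from a script. Its argument "increments" is one flat list of numbers, 5 for each row, row after row: the shift along the tool's x, y, z in units of 60 mm (1.0 is 60 mm), then the turn about the tool's x in units of 5 degrees (1.0 is 5 degrees), then the closure, from 0 (fully open) to 1 (shut). A call has exactly 5 rows; each row is the pose to reach, as a shift and turn from the pose measured when the call began, along the tool's axes at that moment; what a row does not reach only later rows make up. A row lasts 1/8 s, in which the tool goes at most 62.5 mm and 10.7 degrees, less where a joint would pass 70% of its speed; a pose out of reach is approached as far as the arm can. A call with a gripper value outside its range is refused whole. The fingers move at their own pace and stop on an object; "grip_force" is the grip in N (left out, the last holds). Time passes only in rows, so rows that repeat a pose let the fingers close, or fill a call up. It gives the time, the measured TCP pose, the force and the opening at its end, in the units of the state.
- sense(): the state, without advancing time (a new reading comes with each control period).
- snapshot(name): name is "scene" or "top" or "wrist"; returns the picture (480x640x3 uint8, blue, green, red); there is no depth.
- camera_model(name): a dict with "vertical_fov" (degrees; the focal length in pixels is half the picture's height over the tangent of half this angle, whatever the lens; pixels are square), "cx", "cy" (the principal point, pixels), "R" (3x3) and "t" (3): a world point X has camera coordinates R X + t. Camera axes: x right, y down, z forward; pixel columns grow to the right and rows downward; lengths in m; the calibration is good to about 2 mm. A picture is of the moment at which its call begins: read the wrist's pose just before it. camera_model takes no time and is no camera call; for the wrist camera it gives the pose at the moment of the call.
- sign_off(): hands the job in, once; it reports no verdict.
The state is a dict: "t": time; "q": joint angles; "qd": joint speeds; "tau": joint torques, N m; "tcp_pos": TCP position; "tool_rot": TCP orientation; "force": force on the tool from outside, world axes, zero at the start; "ft_torque": the same for the moment, N m; "finger_gap": opening from 0.0 (shut) to 1.0 (fully open).
Only numpy, scipy, OpenCV 4.12 (cv2) and the standard library are available. Lean on these libraries where they do the work, as an engineer would, in place of code of your own. Each camera call takes 0.05 s, during which the arm holds its last target. There are 200 camera calls.

## Working session

There is one attempt and no reset: what is moved stays moved. The work goes in short steps, Python scripts to look and compute and a tool call to move; the robot and the scene stay as the last step left them, time stands still between calls to the robot, and variables do not carry over. Pictures are saved under pics/ and viewed, about 8 in all and at most 12, crops included, and the job is handed in when it is done.

Besides the shell and the picture viewer there is one more tool, called as a command line: name --argument value ..., lists and objects as JSON in quotes. step_arm: Moves the arm, as the interface text tells. Its arguments: {"type":"object","properties":{"increments":{"type":"array","items":{"type":"number"}},"grip_force":{"type":"number"}},"required":["increments"]}

```bash
mkdir -p pics; python3 - <<'E'
from station import *
import cv2
s=sense();print(s)
for n in("scene","top"):
    cv2.imwrite(f"pics/{n}0.png",snapshot(n));print(n,camera_model(n))
E
```

```text
{'t': 0.0, 'q': array([ 1.06248646e+00,  5.28472559e-01,  1.43390478e+00, -3.63050701e-06,
        1.18139594e+00, -1.78467746e-01]), 'qd': array([-5.60369180e-05, -1.39634309e-03,  7.30579273e-04, -1.43165493e-03,
       -2.89654103e-04,  7.49526896e-04]), 'tau': array([ 4.78366237e-04, -4.42340362e+01, -1.78025401e+01, -7.30065062e-05,
        8.35548359e-03,  1.37050350e-05]), 'tcp_pos': array([0.20203306, 0.5906879 , 0.23032891]), 'tool_rot': array([ 0.11536197,  0.69777039, -0.11681468,  0.69725349]), 'force': array([ 0.02641602, -0.07023883, -0.21080808]), 'ft_torque': array([-0.01138393, -0.01343654, -0.00097985]), 'finger_gap': 0.9984279208456622}
scene {'vertical_fov': 49.583366950328994, 'cx': 317.81973779270663, 'cy': 239.9357119894221, 'R': array([[ 0.8280844 , -0.5605782 ,  0.00532077],
       [-0.36969884, -0.55320363, -0.74651759],
       [ 0.42142496,  0.61621249, -0.66534441]]), 't': array([-0.40538951,  0.29726301,  0.80181079])}
top {'vertical_fov': 54.26112143258305, 'cx': 307.2264181677739, 'cy': 237.28385266653, 'R': array([[-0.00220699, -0.99976731, -0.02145811],
       [-0.98126244,  0.00629935, -0.19257296],
       [ 0.19266332,  0.02063103, -0.98104801]]), 't': array([0.11701376, 0.55934478, 0.81734488])}
```

View pics/top0.png

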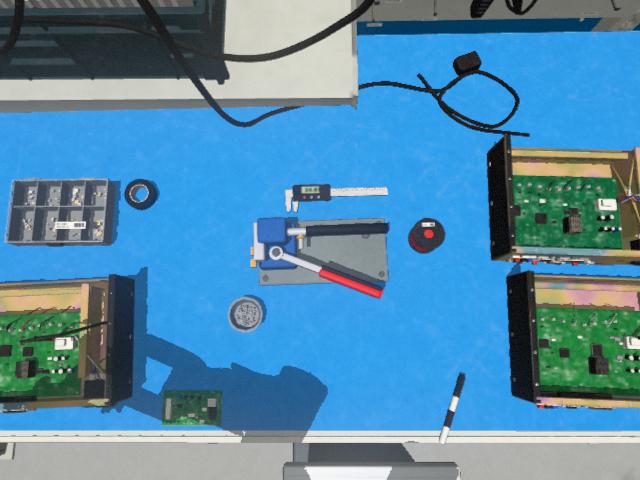

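View pics/scene0.png

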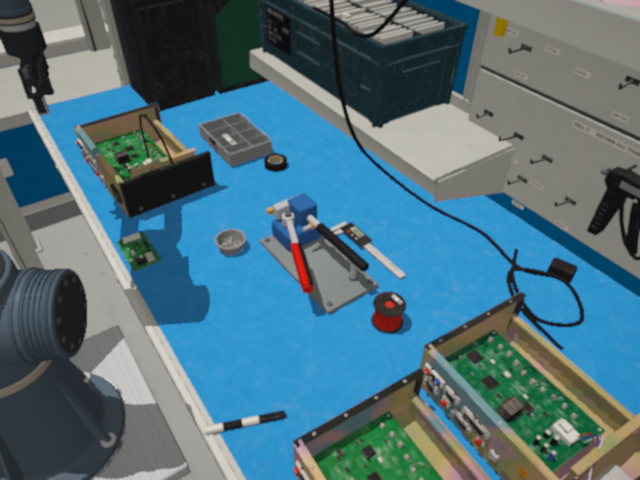

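The top view shows the crimper with its head at about (275,240), the red sleeve running from (320,270) to (383,294), the bar to (388,228), the reel at (427,235), the dish at (246,314) and the calliper at (335,192). I'll zoom in on both views to get exact points.

```bash
python3 - <<'E'
import cv2,numpy as np
a=cv2.imread("pics/top0.png")[175:335,240:400];b=cv2.imread("pics/scene0.png")[185:315,250:410]
b=cv2.copyMakeBorder(b,0,30,0,0,cv2.BORDER_CONSTANT)
for n,i in(("tc",a),("sc",b)):
    i=cv2.resize(i,None,fx=3.75,fy=3.75,interpolation=cv2.INTER_CUBIC)
    ox,oy=(240,175) if n=="tc" else (250,185)
    for k in range(0,160,20):
        p=int(k*3.75);cv2.putText(i,str(ox+k),(p,10),0,.35,(255,255,255),1);cv2.putText(i,str(oy+k),(0,p+4),0,.35,(255,255,255),1)
        cv2.line(i,(p,12),(p,18),(255,255,255),1);cv2.line(i,(26,p),(32,p),(255,255,255),1)
    cv2.imwrite(f"pics/{n}.png",i)
E
```

```text
(no output)
```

View pics/tc.png

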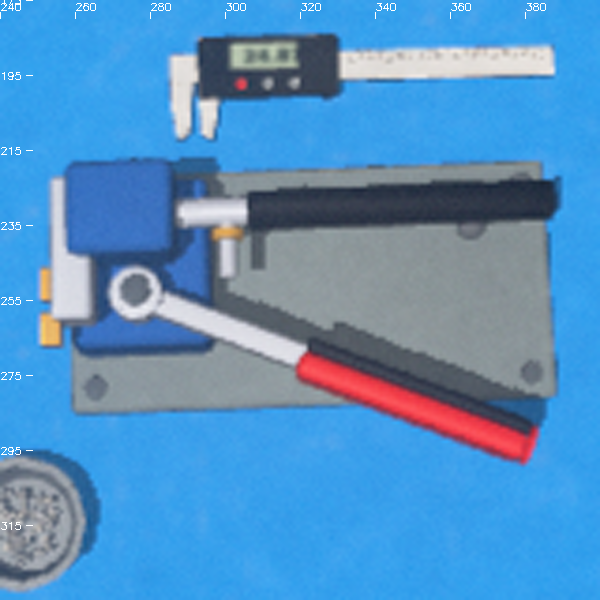

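View pics/sc.png

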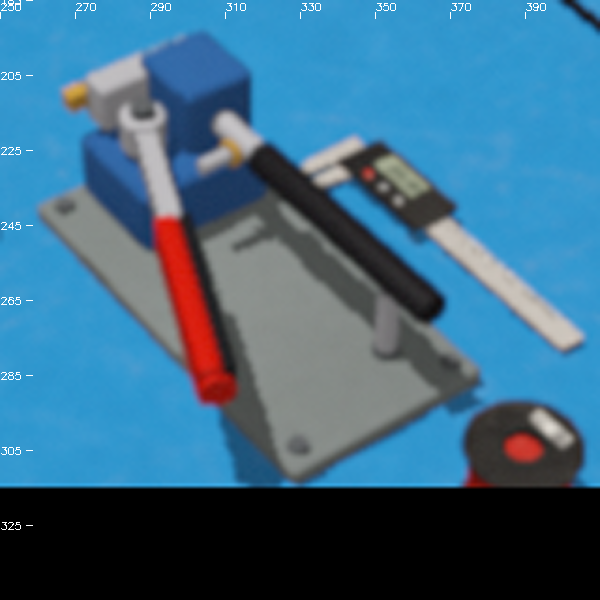

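The zoomed top view gives the plate corners at (260,285), (388,280.6) and (384.3,218.5), the pivot at (276,252), and the sleeve's outer edge from (319.5,275) to (380,298.5). In the scene view the plate corners are at (261,241), (329,313.5) and (378,286), and the pivot at (288,215). Next: triangulate these points and fit the crimper pose.

```bash
cat > h.py <<'E'
import numpy as np,cv2
from station import *
from scipy.optimize import least_squares
def P(n):
    c=camera_model(n);f=240/np.tan(np.radians(c["vertical_fov"]/2))
    return np.array([[f,0,c["cx"]],[0,f,c["cy"]],[0,0,1]])@np.c_[c["R"],c["t"]]
def proj(M,X):
    p=M@np.r_[X,1];return p[:2]/p[2]
def tri(a,b,n="top",m="scene"):
    X=cv2.triangulatePoints(P(n),P(m),np.array(a,float),np.array(b,float)).ravel();return X[:3]/X[3]
def wor(p,x,y,z):
    c,s=np.cos(p[2]),np.sin(p[2]);return np.array([p[0]+c*x-s*y,p[1]+s*x+c*y,z])
def lev(a,r,off):  # crimper-frame xy: r from pivot along lever, off towards bar
    c,s=np.cos(a-.4),np.sin(a-.4);return np.array([c*off+s*r, .1+s*off-c*r])
E
python3 - <<'E'
from h import *
T,S=P("top"),P("scene")
prs={"plate+y-x":((260,285.1),(260.7,241)),"plate-y-x":((388,280.6),(328.7,313.5)),"plate-y+x":((384.3,218.5),(378,286.3)),"pivot":((276,252.3),(287.9,214.9)),"sleeve_end":((381.5,294.5),(307.5,287.5)),"bar_end":((388.3,228.1),(364.5,266)),"reel_top":((429,233),(389.5,303.5)),"dish":((246,314.5),(231,240)),"calljaw":((288,211),None)}
for k,(a,b) in prs.items():
    if b: print(k,tri(a,b).round(4))
obs=[(T,(260,285.1),lambda a:(-.0625,.125,.012)),(T,(388,280.6),lambda a:(-.0625,-.125,.012)),(T,(384.3,218.5),lambda a:(.0625,-.125,.012)),
(S,(260.7,241),lambda a:(-.0625,.125,.012)),(S,(328.7,313.5),lambda a:(-.0625,-.125,.012)),(S,(378,286.3),lambda a:(.0625,-.125,.012)),
(T,(379.7,298.5),lambda a:(*lev(a,.2,-.01),.068)),(T,(319.5,274.7),lambda a:(*lev(a,.085,-.01),.068))]
r=lambda p:np.concatenate([proj(M,wor(p,*g(p[3])))-o for M,o,g in obs])
f=least_squares(r,[.5,0,0,0],x_scale=[.01,.01,.1,.1]);print(f.x.round(4),f.fun.round(1))
p=f.x
for n,o in(("pivot",(0,.1)),("press",lev(p[3],.15,-.01)),("end",lev(p[3],.2,-.01)),("start",lev(p[3],.085,-.01)),("pressStop",lev(.4,.15,-.01)),("barmid",(.04,-.05))):print(n,wor(p,*o,.07).round(4), proj(T,wor(p,*o,.07)).round(1),proj(S,wor(p,*o,.07)).round(1))
E
```

```text
plate+y-x [0.4778 0.2067 0.005 ]
plate-y-x [ 0.485  -0.0412  0.0025]
plate-y+x [ 0.608  -0.038   0.0016]
pivot [0.5286 0.1702 0.0796]
sleeve_end [ 0.4531 -0.0182  0.0726]
bar_end [ 0.5721 -0.0336  0.0745]
reel_top [ 0.5686 -0.1138  0.0468]
dish [0.4205 0.2308 0.0185]
[ 0.5376  0.0779  0.0389 -0.0187] [ 3.2  2.6  5.4  1.4  4.3  0.1 -2.6  0.6 -0.2  0.8  1.2 -0.9 -6.  -2.8
 -5.7 -2.5]
pivot [0.5337 0.1778 0.07  ] [272.5 250. ] [287.9 215.8]
press [0.4688 0.0422 0.07  ] [347.5 285.3] [296.3 265.6]
end [ 0.4503 -0.0042  0.07  ] [373.8 295.6] [301.4 284.5]
start [0.4929 0.1026 0.07  ] [313.8 272.1] [290.3 243. ]
pressStop [0.5295 0.0276 0.07  ] [355.  251.8] [327.2 257.7]
barmid [0.5795 0.0295 0.07  ] [353.3 225. ] [347.6 247.3]
```

The residuals suggest the plate isn't centred on the crimper's origin. I'll refit with its offset left free, adding the pivot and sleeve end.

```bash
python3 - <<'E'
from h import *
T,S=P("top"),P("scene")
pl=lambda sx,sy:(lambda p:(sx*.0625+p[4],sy*.125+p[5],.006))
piv=lambda p:(0,.1,p[6])
obs=[(T,(260,285.1),pl(-1,1)),(T,(388,280.6),pl(-1,-1)),(T,(384.3,218.5),pl(1,-1)),(S,(260.7,241),pl(-1,1)),(S,(328.7,313.5),pl(-1,-1)),(S,(378,286.3),pl(1,-1)),
(T,(276,252.3),piv),(S,(287.9,214.9),piv),
(T,(379.7,298.5),lambda p:(*lev(p[3],.2,-.01),.068)),(T,(319.5,274.7),lambda p:(*lev(p[3],.085,-.01),.068)),
(T,(381.5,294.5),lambda p:(*lev(p[3],.2,-.003),.07)),(S,(307.5,287.5),lambda p:(*lev(p[3],.2,-.003),.07)),
(T,(388.3,228.1),lambda p:(.04,p[7],.07)),(S,(364.5,266),lambda p:(.04,p[7],.07))]
r=lambda p:np.concatenate([proj(M,wor(p,*g(p)))-o for M,o,g in obs])
f=least_squares(r,[.5,0,0,0,0,0,.08,-.1],x_scale=[.01,.01,.1,.1,.01,.01,.01,.01]);print(f.x.round(4),f.fun.round(1))
p=f.x;np.save("pose.npy",p)
Q=lambda v:v.round(4)
for n,o in(("pivot",(0,.1)),("press",lev(p[3],.15,-.01)),("end",lev(p[3],.2,-.01)),("start",lev(p[3],.085,-.01)),("pressStop",lev(.4,.15,-.01)),("stopEnd",lev(.4,.2,-.01)),("barmid",(.04,p[7]+.075))):print(n,Q(wor(p,*o,.07)))
print("press dir yaw",p[2]+p[3]-.4)
s=sense();from scipy.spatial.transform import Rotation as Ro
print(Q(Ro.from_quat(s["tool_rot"]).as_matrix()))
E
```

```text
[ 0.5305  0.0685  0.026   0.0061  0.0123  0.0155  0.0815 -0.1024] [-0.1 -0.5  1.2  0.1  1.  -0.8 -1.5 -0.3 -1.  -0.3  0.4 -1.2  1.  -0.2
 -0.2 -0.1 -0.2 -0.8 -0.2  0.2 -0.5 -0.6 -0.9  0.7 -0.8  0.   0.2  1.2]
pivot [0.5279 0.1684 0.07  ]
press [0.4647 0.0321 0.07  ]
end [ 0.4467 -0.0146  0.07  ]
start [0.488  0.0927 0.07  ]
pressStop [0.5218 0.0182 0.07  ]
stopEnd [ 0.5231 -0.0318  0.07  ]
barmid [0.5712 0.0421 0.07  ]
press dir yaw -0.3679001504480032
[[-1.000e-03  3.239e-01  9.461e-01]
 [-1.700e-03  9.461e-01 -3.239e-01]
 [-1.000e+00 -2.000e-03 -4.000e-04]]
```

The fit is good: residuals are about 1 px, the lever angle is about 0 and the yaw is 0.026. Press point is (0.465, 0.032), stop position (0.522, 0.018), and the bar's near face is at x≈0.561. I'll move to a standoff on the robot side of the lever, shutting the fingers and turning so that tool y lies along the press direction.

step_arm --increments '[-0.0, -0.74, 0.62, 1.84, 1, 0, -1.48, 1.24, 3.68, 1, 0, -2.22, 1.86, 5.52, 1, 0, -2.96, 2.48, 7.36, 1, 0, -3.7, 3.1, 9.2, 1]' --grip_force 20

```text
t: 0.72
tcp_pos: [0.3064, 0.3188, 0.2307]
tool_rot: [0.38, 0.596, -0.382, 0.596]
force: [1.5, 0.2, -0.3]
finger_gap: -0.002
```

```bash
cat >> h.py <<'E'
from scipy.spatial.transform import Rotation as Ro
def go(x,y,z,yaw):
    s=sense();R=Ro.from_quat(s["tool_rot"]).as_matrix()
    d=R.T@(np.array([x,y,z])-s["tcp_pos"]);yw=np.arctan2(R[1,1],R[0,1])
    print("t",round(s["t"],2),"tcp",s["tcp_pos"].round(4),"yaw",yw.round(3),"F",s["force"].round(1),"gap",round(s["finger_gap"],2),"q",s["q"].round(2))
    print("units",(d/.06).round(3),"turn",np.degrees(yw-yaw)/5)
def arc(a,gap,z=.05):  # tcp for lever angle a, back face 'gap' off the sleeve, half width .0145
    p=np.load("pose.npy");c=lev(a,.15,-.01-.0145-gap);w=wor(p,*c,z);return (*w,p[2]+a-.4)
E
python3 -c "
from h import *
print(arc(0,.05));x=arc(0,.05,.23);go(*x)"
```

```text
(np.float64(0.40377713718838193), np.float64(0.056031329474206755), np.float64(0.05), np.float64(-0.37402988611502563))
t 0.72 tcp [0.3064 0.3188 0.2307] yaw 0.433 F [ 1.5  0.2 -0.3] gap -0.0 q [ 0.55  0.28  1.87 -0.    0.99  0.12]
units [ 0.018 -0.366  4.655] turn 9.252490420532524
```

step_arm --increments '[0, -0.08, 0.95, 1.85, 1, 0, -0.15, 1.9, 3.7, 1, 0, -0.22, 2.8, 5.55, 1, 0, -0.3, 3.75, 7.4, 1, 0, -0.37, 4.65, 9.25, 1]'

```text
t: 1.35
tcp_pos: [0.4038, 0.0544, 0.2311]
tool_rot: [-0.585, -0.396, 0.586, -0.397]
force: [0.5, 0.5, 0.5]
finger_gap: 0.0
```

```bash
python3 -c "
from h import *
go(*arc(0,.05))"
```

```text
t 1.35 tcp [0.4038 0.0544 0.2311] yaw -0.38 F [0.5 0.5 0.5] gap 0.0 q [-0.14  0.24  1.95 -0.    0.96  0.24]
units [ 3.018 -0.01  -0.031] turn -0.0637564670917518
```

step_arm --increments '[0.6, 0, 0, 0, 1, 1.2, 0, 0, 0, 1, 1.8, 0, -0.03, 0, 1, 2.4, 0, -0.03, 0, 1, 3.0, 0, -0.03, 0, 1]'

```text
t: 1.98
tcp_pos: [0.4046, 0.0557, 0.0499]
tool_rot: [-0.585, -0.396, 0.586, -0.397]
force: [0.1, 0.1, 0.4]
finger_gap: -0.0
```

```bash
python3 - <<'E'
from h import *
import cv2
go(*arc(0,.005))
p=np.load("pose.npy")
ims=[]
for n,(x,y) in(("top",(240,175)),("scene",(240,170))):
    im=snapshot(n);M=P(n)
    im=cv2.resize(im[y:y+160,x:x+160],None,fx=3.7,fy=3.7,interpolation=cv2.INTER_CUBIC)[:, :400 if 0 else 592]
    for X in(wor(p,*lev(0,.15,-.01),.07),wor(p,*lev(0,.085,-.01),.07),wor(p,*lev(0,.2,-.01),.07),sense()["tcp_pos"]):
        u=(proj(M,X)-[x,y])*3.7;cv2.drawMarker(im,tuple(int(v) for v in u),(0,255,255),0,10,1)
    ims.append(cv2.resize(im,(400,400)))
cv2.imwrite("pics/chk.png",np.hstack(ims))
E
```

```text
t 1.98 tcp [0.4046 0.0557 0.0499] yaw -0.38 F [0.1 0.1 0.4] gap -0.0 q [-0.14  0.62  2.11 -0.    0.41  0.25]
units [-0.001  0.736 -0.005] turn -0.06415439140761924
```

View pics/chk.png

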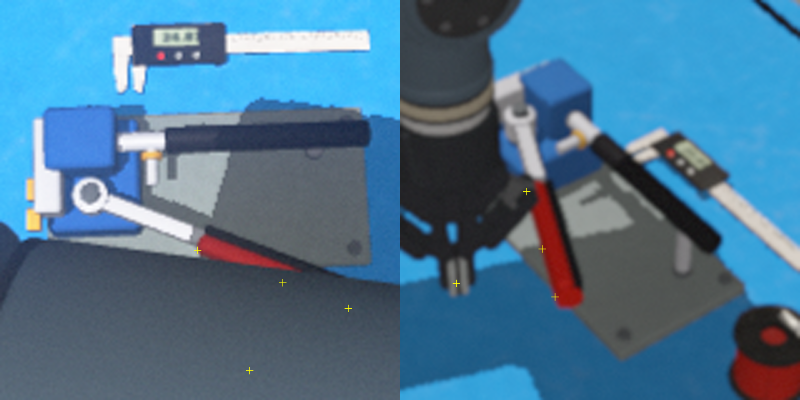

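The markers fall on the sleeve's outer edge in both views. The fingers are shut and stand to the robot's side of the sleeve, and the linkage flares out above the straight finger part. I'll raise the TCP slightly to z≈0.055 and go in to about 5 mm off the sleeve.

step_arm --increments '[-0.09, 0.18, 0, 0, 1, -0.09, 0.37, 0, 0, 1, -0.09, 0.55, 0, 0, 1, -0.09, 0.73, 0, 0, 1, -0.09, 0.73, 0, 0, 1]'

```text
t: 2.7
tcp_pos: [0.4447, 0.0391, 0.0539]
tool_rot: [-0.584, -0.397, 0.587, -0.396]
force: [0.0, -0.4, -0.1]
finger_gap: 0.001
```

```bash
python3 -c "
from h import *
for a in(0,.1,.2,.3,.4):go(*arc(a,0,.055))"
```

```text
t 2.7 tcp [0.4447 0.0391 0.0539] yaw -0.38 F [ 0.  -0.4 -0.1] gap 0.0 q [-0.16  0.63  2.01 -0.    0.5   0.22]
units [-0.018  0.095 -0.014] turn -0.0734671288454474
t 2.7 tcp [0.4447 0.0391 0.0539] yaw -0.38 F [ 0.  -0.4 -0.1] gap 0.0 q [-0.16  0.63  2.01 -0.    0.5   0.22]
units [-0.02   0.347  0.013] turn -1.2193827191070936
t 2.7 tcp [0.4447 0.0391 0.0539] yaw -0.38 F [ 0.  -0.4 -0.1] gap 0.0 q [-0.16  0.63  2.01 -0.    0.5   0.22]
units [-0.021  0.6    0.014] turn -2.36529830936874
t 2.7 tcp [0.4447 0.0391 0.0539] yaw -0.38 F [ 0.  -0.4 -0.1] gap 0.0 q [-0.16  0.63  2.01 -0.    0.5   0.22]
units [-0.022  0.853 -0.01 ] turn -3.5112138996303868
t 2.7 tcp [0.4447 0.0391 0.0539] yaw -0.38 F [ 0.  -0.4 -0.1] gap 0.0 q [-0.16  0.63  2.01 -0.    0.5   0.22]
units [-0.023  1.101 -0.059] turn -4.657129489892034
```

Next, a slow approach to find contact.

step_arm --increments '[0, 0.04, 0, 0, 1, 0, 0.08, 0, 0, 1, 0, 0.12, 0, -0.2, 1, 0, 0.16, 0, -0.4, 1, 0, 0.2, 0, -0.6, 1]'

```text
t: 3.32
tcp_pos: [0.4545, 0.0348, 0.0536]
tool_rot: [-0.572, -0.414, 0.577, -0.411]
force: [-2.9, -0.8, 0.6]
finger_gap: -0.001
```

```bash
python3 -c "
from h import *
for a in(.05,.1,.2,.3,.35,.4):go(*arc(a,0,.055))"
```

```text
t 3.33 tcp [0.4545 0.0348 0.0536] yaw -0.327 F [-2.9 -0.8  0.6] gap -0.0 q [-0.17  0.64  1.99 -0.    0.53  0.16]
units [-0.023  0.043 -0.002] turn -0.030131888218660557
t 3.33 tcp [0.4545 0.0348 0.0536] yaw -0.327 F [-2.9 -0.8  0.6] gap -0.0 q [-0.17  0.64  1.99 -0.    0.53  0.16]
units [-0.024  0.168  0.015] turn -0.6030896833494837
t 3.33 tcp [0.4545 0.0348 0.0536] yaw -0.327 F [-2.9 -0.8  0.6] gap -0.0 q [-0.17  0.64  1.99 -0.    0.53  0.16]
units [-0.026  0.421  0.03 ] turn -1.7490052736111301
t 3.33 tcp [0.4545 0.0348 0.0536] yaw -0.327 F [-2.9 -0.8  0.6] gap -0.0 q [-0.17  0.64  1.99 -0.    0.53  0.16]
units [-0.028  0.674  0.02 ] turn -2.894920863872777
t 3.33 tcp [0.4545 0.0348 0.0536] yaw -0.327 F [-2.9 -0.8  0.6] gap -0.0 q [-0.17  0.64  1.99 -0.    0.53  0.16]
units [-0.029  0.8    0.006] turn -3.4678786590036
t 3.33 tcp [0.4545 0.0348 0.0536] yaw -0.327 F [-2.9 -0.8  0.6] gap -0.0 q [-0.17  0.64  1.99 -0.    0.53  0.16]
units [-0.03   0.925 -0.015] turn -4.040836454134423
```

Contact at about 3 N, which is the spring's pre-load and where I expected it. Pressing on along the arc.

step_arm --increments '[-0.02, 0.14, 0.01, -0.5, 1, -0.02, 0.27, 0.02, -1.1, 1, -0.02, 0.41, 0.03, -1.7, 1, -0.02, 0.54, 0.03, -2.3, 1, -0.02, 0.67, 0.02, -2.9, 1]'

```text
t: 3.95
tcp_pos: [0.4905, 0.0209, 0.0544]
tool_rot: [-0.514, -0.485, 0.521, -0.479]
force: [-4.2, -0.9, 4.0]
finger_gap: -0.007
```

```bash
python3 -c "
from h import *
for a in(.3,.35,.38,.4,.41):go(*arc(a,0,.055))"
```

```text
t 3.95 tcp [0.4905 0.0209 0.0544] yaw -0.071 F [-4.2 -0.9  4. ] gap -0.01 q [-0.18  0.66  1.89 -0.    0.6  -0.11]
units [-0.011  0.032  0.002] turn 0.03433335925383864
t 3.95 tcp [0.4905 0.0209 0.0544] yaw -0.071 F [-4.2 -0.9  4. ] gap -0.01 q [-0.18  0.66  1.89 -0.    0.6  -0.11]
units [-0.013  0.157  0.02 ] turn -0.5386244358769845
t 3.95 tcp [0.4905 0.0209 0.0544] yaw -0.071 F [-4.2 -0.9  4. ] gap -0.01 q [-0.18  0.66  1.89 -0.    0.6  -0.11]
units [-0.013  0.233  0.027] turn -0.8823991129554788
t 3.95 tcp [0.4905 0.0209 0.0544] yaw -0.071 F [-4.2 -0.9  4. ] gap -0.01 q [-0.18  0.66  1.89 -0.    0.6  -0.11]
units [-0.014  0.283  0.031] turn -1.1115822310078083
t 3.95 tcp [0.4905 0.0209 0.0544] yaw -0.071 F [-4.2 -0.9  4. ] gap -0.01 q [-0.18  0.66  1.89 -0.    0.6  -0.11]
units [-0.014  0.308  0.032] turn -1.2261737900339722
```

step_arm --increments '[-0.01, 0.05, 0.01, -0.2, 1, -0.01, 0.1, 0.01, -0.4, 1, -0.01, 0.14, 0.02, -0.5, 1, -0.01, 0.18, 0.02, -0.7, 1, -0.01, 0.22, 0.03, -0.85, 1]'

```text
t: 4.58
tcp_pos: [0.5029, 0.0184, 0.0545]
tool_rot: [0.495, 0.505, -0.503, 0.497]
force: [-4.8, 0.8, -1.2]
finger_gap: 0.001
```

```bash
python3 -c "
from h import *
for a in(.38,.4,.41,.42):go(*arc(a,0,.055))"
```

```text
t 4.58 tcp [0.5029 0.0184 0.0545] yaw 0.004 F [-4.8  0.8 -1.2] gap 0.0 q [-0.18  0.66  1.86 -0.    0.63 -0.18]
units [-0.009  0.024  0.001] turn -0.023504843423667265
t 4.58 tcp [0.5029 0.0184 0.0545] yaw 0.004 F [-4.8  0.8 -1.2] gap 0.0 q [-0.18  0.66  1.86 -0.    0.63 -0.18]
units [-0.009  0.074  0.009] turn -0.25268796147599676
t 4.58 tcp [0.5029 0.0184 0.0545] yaw 0.004 F [-4.8  0.8 -1.2] gap 0.0 q [-0.18  0.66  1.86 -0.    0.63 -0.18]
units [-0.01   0.1    0.012] turn -0.3672795205021609
t 4.58 tcp [0.5029 0.0184 0.0545] yaw 0.004 F [-4.8  0.8 -1.2] gap 0.0 q [-0.18  0.66  1.86 -0.    0.63 -0.18]
units [-0.01   0.125  0.015] turn -0.48187107952832564
```

step_arm --increments '[0, 0.03, 0, -0.1, 1, 0, 0.05, 0.01, -0.15, 1, 0, 0.07, 0.01, -0.25, 1, 0, 0.08, 0.01, -0.25, 1, 0, 0.08, 0.01, -0.25, 1]'

```text
t: 5.2
tcp_pos: [0.5077, 0.0178, 0.0545]
tool_rot: [0.49, 0.51, -0.497, 0.503]
force: [-4.5, 0.8, 0.4]
finger_gap: -0.001
```

```bash
python3 -c "
from h import *
for a in(.4,.42):go(*arc(a,0,.055))"
```

```text
t 5.2 tcp [0.5077 0.0178 0.0545] yaw 0.026 F [-4.5  0.8  0.4] gap -0.0 q [-0.18  0.67  1.85 -0.    0.64 -0.21]
units [-0.009 -0.007 -0.   ] turn -0.001781355916481223
t 5.2 tcp [0.5077 0.0178 0.0545] yaw 0.026 F [-4.5  0.8  0.4] gap -0.0 q [-0.18  0.67  1.85 -0.    0.64 -0.21]
units [-0.009  0.043  0.007] turn -0.2309644739688101
```

step_arm --increments '[0, 0.01, 0, 0, 1, 0, 0.02, 0, 0, 1, 0, 0.03, 0, 0, 1, 0, 0.03, 0, 0, 1, 0, 0.03, 0, 0, 1]'

```text
t: 5.82
tcp_pos: [0.5086, 0.0179, 0.0545]
tool_rot: [0.489, 0.511, -0.497, 0.502]
force: [-5.8, -0.6, 1.8]
finger_gap: 0.003
```

step_arm --increments '[0, 0.01, 0, 0, 1, 0, 0.02, 0, 0, 1, 0, 0.03, 0, 0, 1, 0, 0.04, 0, 0, 1, 0, 0.04, 0, 0, 1]'

```text
t: 6.45
tcp_pos: [0.5088, 0.0178, 0.0545]
tool_rot: [0.488, 0.512, -0.498, 0.501]
force: [-9.1, -2.2, 4.0]
finger_gap: 0.002
```

The force rose from 4.5 to 9 N while the tool moved only 0.2 mm, so the lever looks to be on its stop. I'll check that in pictures.

```bash
python3 - <<'E'
from h import *
go(*arc(.4,0,.055));p=np.load("pose.npy")
w=snapshot("wrist");sc=snapshot("scene");M=P("scene")
c=cv2.resize(sc[170:330,250:410],None,fx=2.5,fy=2.5,interpolation=cv2.INTER_CUBIC)
for X in(wor(p,*lev(.4,.15,-.01),.07),wor(p,*lev(.4,.2,-.01),.07),wor(p,*lev(.4,.2,.01),.07)):
    cv2.drawMarker(c,tuple(int(v) for v in (proj(M,X)-[250,170])*2.5),(0,255,255),0,8,1)
cv2.imwrite("pics/stop1.png",np.hstack([c,cv2.resize(w,(400,300))[:0] if 0 else cv2.copyMakeBorder(cv2.resize(w,(400,300)),0,100,0,0,0)]))
E
```

```text
t 6.45 tcp [0.5088 0.0178 0.0545] yaw 0.027 F [-9.1 -2.2  4. ] gap 0.0 q [-0.18  0.67  1.84 -0.01  0.65 -0.2 ]
units [-0.008 -0.024 -0.001] turn 0.00834095806683736
```

View pics/stop1.png

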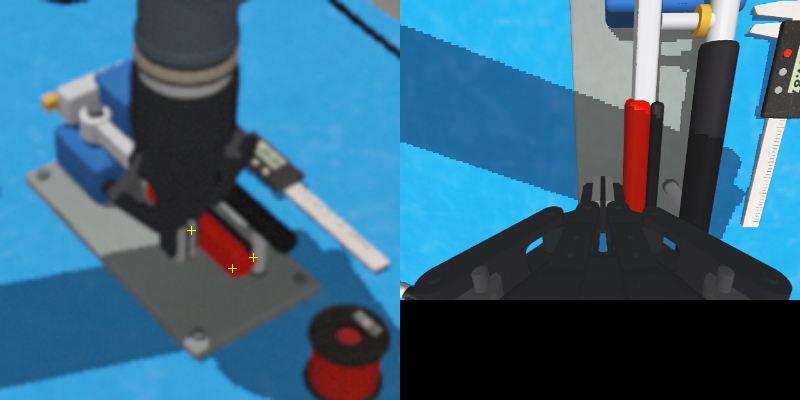

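The lever looks near-parallel to the bar. I'll work out its angle from the wrist picture's edges at z = 0.07.

```bash
python3 - <<'E'
from h import *
c=camera_model("wrist");f=240/np.tan(np.radians(c["vertical_fov"]/2));R,t=np.array(c["R"]),np.array(c["t"])
def pt(x,y,z=.07):
    d=R.T@np.array([((x-400)*1.6-c["cx"])/f,(y*1.6-c["cy"])/f,1]);o=-R.T@t;return o+d*(z-o[2])/d[2]
for n,a,b,z in(("bar L",(699,50),(681,225),.07),("sleeve L",(625.5,110),(625.5,205),.07),("arm L",(637,5),(635,95),.07),("liner R",(663,108),(658,205),.07),("plate L",(571,20),(577,170),.012)):
    A,B=pt(*a,z),pt(*b,z);print(n,A.round(4),B.round(4),"yaw",np.arctan2(B[0]-A[0],A[1]-B[1]).round(3))
E
```

```text
bar L [0.5584 0.1123 0.07  ] [ 0.5637 -0.0014  0.07  ] yaw 0.046
sleeve L [0.5197 0.0783 0.07  ] [0.5234 0.0132 0.07  ] yaw 0.057
arm L [0.5226 0.1332 0.07  ] [0.5248 0.0872 0.07  ] yaw 0.048
liner R [0.542  0.0801 0.07  ] [0.5458 0.0141 0.07  ] yaw 0.057
plate L [0.4782 0.1406 0.012 ] [0.4817 0.0137 0.012 ] yaw 0.028
```

Lever and bar are parallel within 0.01 rad with a gap of about 19–20 mm, so it is on the stop. Backing out past the rest position now.

```bash
python3 -c "
from h import *
for a,g in((.3,0),(.2,0),(.1,.005),(0,.015),(0,.03)):go(*arc(a,g,.0545))" | grep units
```

```text
units [ 0.005 -0.271 -0.055] turn 1.153696386029422
units [ 0.01  -0.512 -0.133] turn 2.299611976291069
units [ 0.017 -0.823 -0.259] turn 3.4455275665527147
units [ 0.025 -1.195 -0.456] turn 4.591443156814361
units [ 0.029 -1.425 -0.553] turn 4.591443156814361
```

step_arm --increments '[0, -0.3, -0.06, 1.15, 1, 0.01, -0.53, -0.13, 2.3, 1, 0.015, -0.83, -0.26, 3.45, 1, 0.02, -1.2, -0.45, 4.6, 1, 0.025, -1.42, -0.55, 4.6, 1]'

```text
t: 7.18
tcp_pos: [0.4247, 0.0486, 0.0552]
tool_rot: [-0.58, -0.401, 0.589, -0.396]
force: [0.4, 0.1, 0.5]
finger_gap: -0.001
```

step_arm --increments '[0, 0, 0, 0, 1, 0, 0, 0, 0, 1, 0, 0, 0, 0, 1, 0, 0, 0, 0, 1, 0, 0, 0, 0, 1]'

```text
t: 7.8
tcp_pos: [0.4249, 0.0484, 0.0551]
tool_rot: [-0.58, -0.401, 0.589, -0.396]
force: [-0.4, 0.6, 0.4]
finger_gap: -0.002
```

```bash
python3 - <<'E'
from h import *
for a in(0,.05,.1,.2,.3):go(*arc(a,0,.0545))
p=np.load("pose.npy")
w=snapshot("wrist");sc=snapshot("scene");M=P("scene")
c=cv2.resize(sc[170:330,250:410],None,fx=2.5,fy=2.5,interpolation=cv2.INTER_CUBIC)
for X in(wor(p,*lev(0,.15,-.01),.07),wor(p,*lev(0,.2,-.01),.07),wor(p,*lev(0,.2,.01),.07)):
    cv2.drawMarker(c,tuple(int(v) for v in (proj(M,X)-[250,170])*2.5),(0,255,255),0,8,1)
cv2.imwrite("pics/out.png",np.hstack([c,cv2.copyMakeBorder(cv2.resize(w,(400,300)),0,100,0,0,0)]))
E
```

```text
t 7.8 tcp [0.4249 0.0484 0.0551] yaw -0.374 F [-0.4  0.6  0.4] gap -0.0 q [-0.15  0.62  2.05 -0.01  0.48  0.23]
units [0.005 0.459 0.011] turn 0.0037386020379777977
t 7.8 tcp [0.4249 0.0484 0.0551] yaw -0.374 F [-0.4  0.6  0.4] gap -0.0 q [-0.15  0.62  2.05 -0.01  0.48  0.23]
units [0.003 0.584 0.029] turn -0.5692191930928453
t 7.8 tcp [0.4249 0.0484 0.0551] yaw -0.374 F [-0.4  0.6  0.4] gap -0.0 q [-0.15  0.62  2.05 -0.01  0.48  0.23]
units [0.001 0.711 0.04 ] turn -1.1421769882236685
t 7.8 tcp [0.4249 0.0484 0.0551] yaw -0.374 F [-0.4  0.6  0.4] gap -0.0 q [-0.15  0.62  2.05 -0.01  0.48  0.23]
units [-0.002  0.964  0.043] turn -2.288092578485315
t 7.8 tcp [0.4249 0.0484 0.0551] yaw -0.374 F [-0.4  0.6  0.4] gap -0.0 q [-0.15  0.62  2.05 -0.01  0.48  0.23]
units [-0.005  1.216  0.021] turn -3.4340081687469612
```

View pics/out.png

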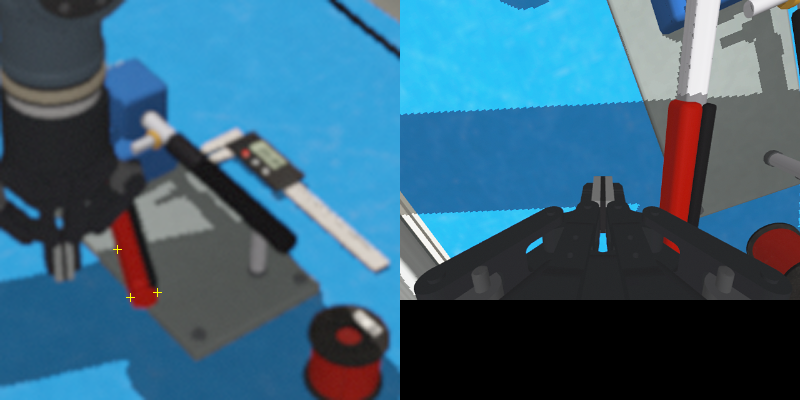

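The lever is fully sprung out: the sleeve end matches the rest markers at about (143,298), and the fingers are clear with about zero force. Pressing again.

step_arm --increments '[0, 0.2, 0, 0, 1, 0, 0.35, 0.01, 0, 1, 0, 0.46, 0.01, 0, 1, 0, 0.58, 0.03, -0.55, 1, 0, 0.71, 0.04, -1.15, 1]'

```text
t: 8.52
tcp_pos: [0.462, 0.031, 0.0544]
tool_rot: [-0.558, -0.432, 0.568, -0.423]
force: [-3.3, 1.2, 2.5]
finger_gap: 0.002
```

```bash
python3 -c "
from h import *
for a in(.15,.2,.25,.3,.35):go(*arc(a,0,.0545))"
```

```text
t 8.53 tcp [0.462  0.031  0.0544] yaw -0.272 F [-3.3  1.2  2.5] gap 0.0 q [-0.17  0.64  1.96 -0.01  0.56  0.1 ]
units [-0.004  0.155  0.015] turn -0.5471630880653415
t 8.53 tcp [0.462  0.031  0.0544] yaw -0.272 F [-3.3  1.2  2.5] gap 0.0 q [-0.17  0.64  1.96 -0.01  0.56  0.1 ]
units [-0.006  0.281  0.027] turn -1.1201208831961649
t 8.53 tcp [0.462  0.031  0.0544] yaw -0.272 F [-3.3  1.2  2.5] gap 0.0 q [-0.17  0.64  1.96 -0.01  0.56  0.1 ]
units [-0.009  0.408  0.032] turn -1.6930786783269884
t 8.53 tcp [0.462  0.031  0.0544] yaw -0.272 F [-3.3  1.2  2.5] gap 0.0 q [-0.17  0.64  1.96 -0.01  0.56  0.1 ]
units [-0.011  0.534  0.03 ] turn -2.2660364734578113
t 8.53 tcp [0.462  0.031  0.0544] yaw -0.272 F [-3.3  1.2  2.5] gap 0.0 q [-0.17  0.64  1.96 -0.01  0.56  0.1 ]
units [-0.014  0.661  0.023] turn -2.8389942685886345
```

step_arm --increments '[0, 0.15, 0.015, -0.55, 1, 0, 0.28, 0.025, -1.1, 1, -0.01, 0.41, 0.03, -1.7, 1, -0.01, 0.54, 0.03, -2.3, 1, -0.01, 0.66, 0.02, -2.85, 1]'

```text
t: 9.15
tcp_pos: [0.497, 0.0193, 0.0539]
tool_rot: [-0.499, -0.501, 0.511, -0.488]
force: [-4.8, -1.6, 3.4]
finger_gap: -0.004
```

```bash
python3 -c "
from h import *
for a in(.38,.4):go(*arc(a,0,.0545))"
```

```text
t 9.15 tcp [0.497  0.0193 0.0539] yaw -0.021 F [-4.8 -1.6  3.4] gap -0.0 q [-0.18  0.66  1.87 -0.01  0.63 -0.16]
units [-0.013  0.122  0.014] turn -0.31003508953323833
t 9.15 tcp [0.497  0.0193 0.0539] yaw -0.021 F [-4.8 -1.6  3.4] gap -0.0 q [-0.18  0.66  1.87 -0.01  0.63 -0.16]
units [-0.014  0.172  0.021] turn -0.5392182075855678
```

step_arm --increments '[0, 0.06, 0.01, -0.2, 1, -0.01, 0.11, 0.01, -0.3, 1, -0.01, 0.15, 0.02, -0.45, 1, -0.01, 0.18, 0.02, -0.55, 1, -0.01, 0.2, 0.02, -0.55, 1]'

```text
t: 9.78
tcp_pos: [0.5079, 0.0179, 0.0538]
tool_rot: [0.486, 0.514, -0.5, 0.499]
force: [-5.5, -1.2, -1.4]
finger_gap: 0.0
```

step_arm --increments '[0, 0.01, 0, 0, 1, 0, 0.02, 0, 0, 1, 0, 0.03, 0, 0, 1, 0, 0.03, 0, 0, 1, 0, 0.03, 0, 0, 1]'

```text
t: 10.4
tcp_pos: [0.5082, 0.0179, 0.0537]
tool_rot: [0.485, 0.515, -0.501, 0.498]
force: [-5.7, -2.8, 2.9]
finger_gap: 0.001
```

step_arm --increments '[0, 0.02, 0, 0, 1, 0, 0.03, 0, 0, 1, 0, 0.05, 0, 0, 1, 0, 0.05, 0, 0, 1, 0, 0.05, 0, 0, 1]'

```text
t: 11.02
tcp_pos: [0.5083, 0.0179, 0.0538]
tool_rot: [0.484, 0.517, -0.502, 0.497]
force: [-8.6, -2.6, 6.0]
finger_gap: 0.004
```

On the stop again. I'll hold, check that the force stays steady and look at the whole scene.

```bash
python3 - <<'E'
from h import *
for i in range(12):
    w=snapshot("wrist")
    if i%3==2:s=sense();print(s["t"],s["force"].round(1),s["tcp_pos"].round(4))
sc=snapshot("scene");tp=snapshot("top");o=cv2.imread("pics/top0.png");o2=cv2.imread("pics/scene0.png")
cv2.imwrite("pics/end.png",np.vstack([np.hstack([sc[150:350,220:420],tp[150:350,200:460][:,:200],w[::2,::2][:200]]),np.hstack([o2[150:350,220:420],o[150:350,200:400],w[::2,::2][40:240]])]))
c=lambda im,r:cv2.absdiff(im,r)
for n,a,b,(x0,x1,y0,y1) in(("calliper top",tp,o,(283,390,180,212)),("dish top",tp,o,(226,268,293,335)),("reel scene",sc,o2,(373,407,290,333))):print(n,np.median(c(a,b)[y0:y1,x0:x1]),np.mean(c(a,b)[y0:y1,x0:x1]).round(1))
E
```

```text
11.175 [-8.2 -2.5  5.5] [0.5083 0.0179 0.0538]
11.325 [-8.3 -3.5  5.6] [0.5083 0.0179 0.0538]
11.475 [-9.4 -3.2  5.2] [0.5083 0.0179 0.0538]
11.625 [-9.  -3.1  5.9] [0.5082 0.0179 0.0538]
calliper top 23.0 52.6
dish top 28.0 35.6
reel scene 17.0 20.4
```

View pics/end.png

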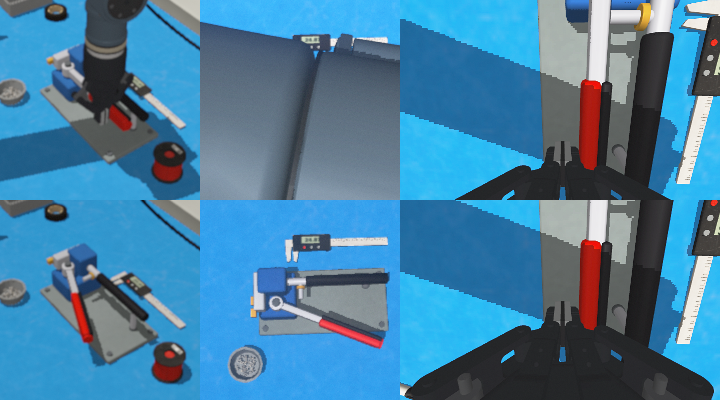

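The lever is held on its stop, parallel to the bar, with a steady force of about 9 N. Dish, reel and calliper sit where they were; the pixel differences come from the arm's shadow and from the arm blocking the top view.

```bash
python3 -c "
from station import *
print(sign_off())"
```

```text
the job is handed in; nothing more can be done
None
```

I pressed the lever in to its stop with the back of the shut fingers, let it spring fully out, then pressed it in again. It was still held on the stop when I handed the job in at about 11.7 s.

- **First press:** the force rose from about 4.5 N to 9 N with almost no further movement. The wrist picture put lever and bar parallel within about 0.01 rad, with a gap of roughly 18–20 mm.
- **Release:** the fingers backed well clear, the force fell to about zero, and the sleeve lined up with its rest position in the picture.
- **Second press:** it ended at the same place as the first, within 0.5 mm. It held steady at about 9 N for 0.6 s, plus about 5.5 N of vertical force, probably friction on the sleeve.
- **Other items:** the dish, reel and calliper look unmoved in the scene view. My automatic picture comparison of them was inconclusive, because the arm blocked much of the top view and its shadow fell across the bench.
- **Position measurement:** the base plate turned out not to be centred on the crimper's origin, off by about 12–16 mm. I fitted that offset along with the pose, and the fit then agreed with both camera views to about 1 pixel.

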